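Fit the drilling template over both fixture pins and latch it

ROBOT

A 6-joint arm with a two-finger parallel gripper is mounted at the origin on the work surface. World frame = base frame: x ahead of the robot, y to its left, z up, the work surface at z = 0. Lengths are in m, angles in rad, forces in N, time in s.
With the tool pointing down it reaches from about 0.35 to 0.775 m from the base axis. Payload 7.3 kg.
Tool frame: the origin (TCP) lies midway between the tips of the shut fingers; the grasp point (between the pads) lies env.grip_point_offset behind it (env.grip_point_offset is the distance from the TCP to the grasp point, in m); z points along the fingers, y is the direction in which the jaws open and shut (so a half turn about z gives the same grasp; the last joint's range is limited). The gripper opens to 92 mm and grips with 3 to 60 N. Pads are 19 mm wide; open, the fingers measure 130 mm over their backs; the gripper's body (75 mm by 190 mm) begins 47 mm behind the grasp point.
Start: joints at [0.965, 0.342, 1.524, -0, 1.275, -0.146], TCP at [0.233, 0.471, 0.227] pointing down, gripper open.
Joint ranges: [-2.53, 2.53], [-0.77, 2.02], [0.04, 2.7], [-1, 4.14], [0.28, 2.66], [-3.11, 3.11]. Speed limits (rad/s): [2.57, 2.57, 3.14, 3.14, 3.14, 3.14].

INTERFACE

Orientations are given as a unit quaternion [x, y, z, w].
In Python, from rig import sensors, optics, ticket, env gives the robot as it stands.
- The arm moves only by the tool jog_arm, never from a script. Its argument "moves" is a list of rows, each a list of 6 numbers: the shift along the tool's x, y, z in m, then the turn, a rotation vector about the tool's x, y, z in degrees. A call has 1 to 5 rows; each row is the pose to reach, as a shift and turn from the pose measured when the call began, along the tool's axes at that moment; what a row does not reach only later rows make up. A row lasts 1/10 s, in which the tool goes at most 50 mm and 8.59 degrees, less where a joint would pass 70% of its speed; a pose out of reach is approached as far as the arm can. A call with a gripper value outside its range is refused whole. "fingers" is the finger opening in m, from 0 to 0.0918, set as the call begins (left out, the last holds). The fingers move at their own pace and stop on an object; "newtons" is the grip in N (left out, the last holds). Time passes only in rows, so rows that repeat a pose let the fingers close. It gives the time, the measured TCP pose, the force and the opening at its end, in the units of the state.
- sensors.get_state(): the state, without advancing time (a new reading comes with each control period).
- optics.snapshot(name): name is "side" or "top"; returns a dict with "color" (384x512x3 uint8, blue, green, red), "range_z" (384x512 float32, m along the optical axis (not along the pixel's ray), 0 where there is no reading), "fx", "fy", "cx", "cy" (pixels), "dist_coeffs" ([k1, k2, p1, p2, k3] as OpenCV has them; the pictures are not rectified), "R" (3x3) and "t" (3): a world point X has camera coordinates R X + t. Camera axes: x right, y down, z forward; pixel columns grow to the right and rows downward; lengths in m; the calibration is good to about 2 mm. A picture is of the moment at which its call begins.
- ticket.hand_in(): hands the job in, once; it reports no verdict.
The state is a dict: "time_s": time; "qpos": joint angles; "joint_vel": joint speeds; "joint_torque": joint torques, N m; "tcp_pos": TCP position; "tool_rot": TCP orientation; "ft_force": force on the tool from outside, world axes, zero at the start; "moment": the same for the moment, N m; "gripper_width": opening from 0.0 (shut) to 1.0 (fully open).
Only numpy, scipy, OpenCV 4.12 (cv2) and the standard library are available. Lean on these libraries where they do the work, as an engineer would, in place of code of your own. Each camera call takes 0.05 s, during which the arm holds its last target. There are 200 camera calls.

TASK

Put the drilling template onto the drilling fixture so that both pins come up through its two big holes and it lies fully flush on the two pads, feeling for the pins gently and never forcing it down. Then swing the latch fully shut over the end of the template, let go, and leave the other things on the bench alone.

Things in the scene. Friction and masses are not known exactly. Their poses are not given: they have to be found in the camera images.
- template: Drilling template, flat on the bench at the start: aluminium plate 90 (x) by 200 (y) by 8 mm; a wooden handle fin stands on its middle, 16 mm thick (x), 70 long (y), top 48 mm above the plate's underside. Two through holes, 13 mm diameter, at x = 0, y = +65 and -65 mm; the dark dots are only marks. Origin: centre of the underside, z up. Same either way round. About 0.4 kg.
- fixture: Drilling fixture fixed to the bench: steel base 110 (x) by 290 (y) by 18 mm with two steel pads (90 by 46 mm, centred at y = +72 and -72 mm) whose tops, where the template must lie, are 30 mm above the bench. A wooden block between the pads lies lower than their tops. Origin: centre of the base's underside, on the bench; z up.
- pin_zone (a point): Point midway along the fixture (x = 0, y = 0), 52 mm above the bench, level with the tips of two upright steel pins: 10 mm diameter, bevelled to 7 mm at the tip, at fixture y = +65 and -65 mm. Both share one fixture x, clamped anywhere from -12 to +12 mm and NOT reported: find it by feel or sight. The pins do not give way.
- latch (a joint): Latch at the fixture's +y end: steel bar 14 mm wide, tip 49 mm from its upright pivot at fixture x = 0, y = +125 mm; underside 41.5, top 49.5 mm above the bench. 0: points along fixture +x, clear of the template; growing (rad) = clockwise from above; 1.57: at its stop, shut, along -y over the template's end. Starts -0.4 to 0.1; stiff (2 N at the knob), stays where left.
- latch_knob (a point): Top centre of the latch's upright round knob, 16 mm diameter, 40 mm tall, standing on the bar 40 mm from the pivot; its top is 89.5 mm above the bench.
- tin: Bystander: closed steel tin, 48 mm diameter, 55 mm tall, beyond the fixture. Origin: centre of underside.
- scale_block: Bystander: dark wooden slip 35 by 110 by 10 mm, on the robot's side of the template. Origin: centre of underside.
- hammer: Bystander: hammer lying at the far edge of the bench.
- wrench: Bystander: wrench lying near the robot.
- brush: Bystander: brush lying near the robot, on its left.
- mug: Bystander: steel mug, 80 mm diameter, 90 mm tall, standing on the robot's right. Origin: centre of underside.
- flat_bar: Bystander: flat steel bar 30 by 200 by 6 mm lying near the robot.

How it is judged:
On the way, in this order (a step that is already met when the one before it is completed fails the run):
1. the template lies flush on the pads, over both pins, with the latch still open (z of template in the frame of fixture between 0.027 and 0.0325 m and angle between template's own z axis and vertical below 0.03 rad and angle between the y axis of template and the y axis of fixture, either way round below 0.06 rad and x of template in the frame of fixture between -0.018 and 0.018 m and y of template in the frame of fixture between -0.006 and 0.006 m and value of joint latch below 0.9 rad), for 0.2 s.
2. the latch is swung shut over the template (value of joint latch above 1.4 rad), for 0.2 s.
At the end, for the whole second after the job is handed in: The template lies over both pins, flush on the pads (underside within 2.5 mm of the pad tops, tilt under 0.03 rad) and at rest, and the latch is shut over it (joint above 1.4 rad) (z of template in the frame of fixture between 0.027 and 0.0325 m and angle between template's own z axis and vertical below 0.03 rad and angle between the y axis of template and the y axis of fixture, either way round below 0.06 rad and x of template in the frame of fixture between -0.018 and 0.018 m and y of template in the frame of fixture between -0.006 and 0.006 m and value of joint latch above 1.4 rad and linear speed of template below 0.02 m/s); the robot touches nothing.
It fails at once if the template is forced or dropped: more than 60 N between it and the fixture (contact force between template and fixture above 60 N).
It fails at once if a bystander is moved by more than 30 mm (distance of any of tin, scale_block, hammer, wrench, brush, mug, flat_bar from where it was at the start of the episode above 0.03 m).
It also fails if it takes over 72 s, if anything falls off the work surface, if the arm or the gripper's body presses on something with over 40 N, if the wrist force passes 120 N, or if a joint passes its speed limit or range.

## Working session

There is one attempt and no reset: what is moved stays moved. The work goes in short steps, Python scripts to look and compute and a tool call to move; the robot and the scene stay as the last step left them, time stands still between calls to the robot, and variables do not carry over. Pictures are saved under pics/ and viewed, about 8 in all and at most 12, crops included, and the job is handed in when it is done.

Besides the shell and the picture viewer there is one more tool, called after "Call:" as a command line: name --pt "numbers of a row" for each row, then --argument value for the rest. jog_arm: Moves the arm, as the interface text tells. Its arguments: {"type":"object","properties":{"moves":{"type":"array"},"fingers":{"type":"number"},"newtons":{"type":"number"}},"required":["moves"]}

```bash
ls; mkdir -p pics; python3 - <<'E'
from rig import sensors, optics, env
import cv2,numpy as np
print(env.grip_point_offset); s=sensors.get_state(); print({k:np.round(v,3) for k,v in s.items()})
for n in("top","side"):
    d=optics.snapshot(n); cv2.imwrite(f"pics/{n}0.png",d["color"]); np.savez(f"{n}0.npz",**d)
    print(n,d["fx"],d["cx"],d["cy"],d["dist_coeffs"],d["R"],d["t"])
E
```

```text
pics
0.0188
{'time_s': np.float64(0.0), 'qpos': array([ 0.965,  0.343,  1.525, -0.   ,  1.275, -0.146]), 'joint_vel': array([-0.   , -0.001,  0.002,  0.001,  0.   , -0.   ]), 'joint_torque': array([ 1.0000e-03, -4.3125e+01, -2.4422e+01,  7.2000e-02,  5.6000e-02,
       -0.0000e+00]), 'tcp_pos': array([0.233, 0.47 , 0.226]), 'tool_rot': array([ 0.228,  0.974, -0.001, -0.   ]), 'ft_force': array([-0.322,  0.291,  0.439]), 'moment': array([-0.021, -0.038, -0.072]), 'gripper_width': np.float64(0.999)}
top 453.0754034891086 252.1762831428603 194.15780579438356 [-0.02392378  0.          0.          0.          0.        ] [[ 2.07706378e-02 -9.99783823e-01 -9.42015887e-04]
 [-9.88081543e-01 -2.03837615e-02 -1.52575773e-01]
 [ 1.52523587e-01  4.09988461e-03 -9.88291327e-01]] [0.00635076 0.54000304 1.52083921]
side 476.83834931322207 260.17063885627437 190.42131855156657 [-0.10709825  0.          0.          0.          0.        ] [[-0.99130555 -0.13155563 -0.00253231]
 [-0.10042979  0.76891827 -0.63140998]
 [ 0.08501267 -0.6256659  -0.77544505]] [0.52722811 0.09667162 1.54921208]
```

View pics/top0.png

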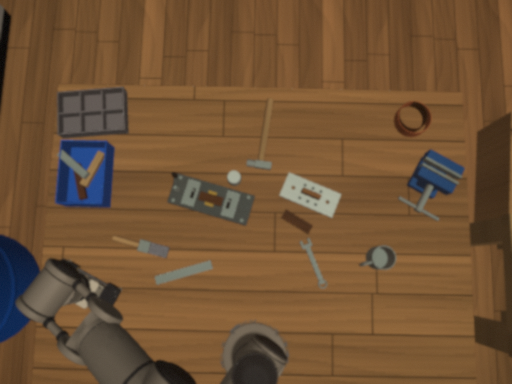

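View pics/side0.png

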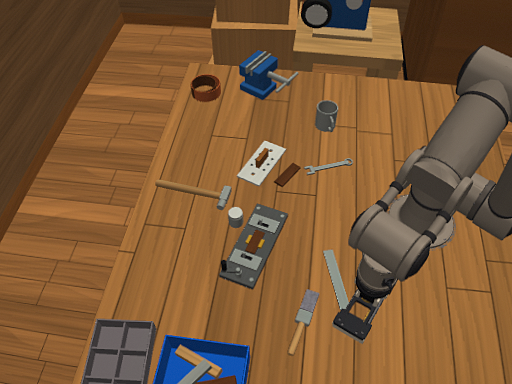

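The top view shows the template at about (310,194), the fixture at (211,198) with its latch end at about (176,176), and the tin at (234,177). Next I'll measure and take one zoomed composite.

```bash
cat > h.py <<'E'
import cv2,numpy as np
from scipy.spatial.transform import Rotation as Rn
def ray(d,uv,z):
    K=np.array([[d["fx"],0,d["cx"]],[0,d["fy"],d["cy"]],[0,0,1]])
    p=cv2.undistortPoints(np.float64(uv).reshape(-1,1,2),K,d["dist_coeffs"]).reshape(-1,2)
    R,t=d["R"],d["t"]; v=np.c_[p,np.ones(len(p))]@R; c=-R.T@t
    return c+v*((z-c[2])/v[:,2])[:,None]
def proj(d,X):
    K=np.array([[d["fx"],0,d["cx"]],[0,d["fy"],d["cy"]],[0,0,1]])
    return cv2.projectPoints(np.float64(X).reshape(-1,3),cv2.Rodrigues(d["R"])[0],d["t"],K,d["dist_coeffs"])[0].reshape(-1,2)
def rect(d,mask,z):
    """largest blob -> min-area rectangle on plane z: centre, sizes, long-axis angle"""
    c=max(cv2.findContours(mask.astype(np.uint8),cv2.RETR_EXTERNAL,cv2.CHAIN_APPROX_NONE)[0],key=cv2.contourArea)
    P=ray(d,c.reshape(-1,2),z)[:,:2]
    (x,y),(w,h),a=cv2.minAreaRect((P*1000).astype(np.float32))
    if w>h: w,h,a=h,w,a-90
    return np.round([x/1000,y/1000]+[w,h,(a+90)%180],4)
def box(shape,x0,y0,x1,y1):
    m=np.zeros(shape[:2],bool); m[y0:y1,x0:x1]=1; return m
E
python3 - <<'E'
from h import *
B={"top":[(270,165,350,225),(160,165,265,232)],"side":[(230,135,295,190),(212,198,292,292)]}
rows=[]
for n in("top","side"):
    d=dict(np.load(f"{n}0.npz")); im=d["color"]; hsv=cv2.cvtColor(im,cv2.COLOR_BGR2HSV)
    t=(hsv[...,1]<40)&(hsv[...,2]>150)&box(im.shape,*B[n][0])
    print(n,"template z=8",rect(d,t,.008))
    f=((hsv[...,1]<60)|(hsv[...,2]<60))&box(im.shape,*B[n][1])
    f=cv2.morphologyEx(f.astype(np.uint8),cv2.MORPH_OPEN,np.ones((3,3)))
    print(n,"fixture z=18",rect(d,f,.018))
    x0,y0,x1,y1=B[n][1]; c=im[y0:y1,x0:x1]; rows.append(cv2.resize(c,(400,int(400*c.shape[0]/c.shape[1])),interpolation=cv2.INTER_CUBIC))
H=max(r.shape[0] for r in rows); rows=[cv2.copyMakeBorder(r,0,H-r.shape[0],0,0,0) for r in rows]
cv2.imwrite("pics/z.png",np.hstack(rows))
E
```

```text
top template z=8 [ 5.481000e-01 -1.855000e-01  8.655080e+01  1.961435e+02  6.793740e+01]
top fixture z=18 [5.261000e-01 1.691000e-01 1.040447e+02 2.956263e+02 7.471380e+01]
side template z=8 [ 5.505000e-01 -1.810000e-01  8.920690e+01  1.972768e+02  6.774910e+01]
side fixture z=18 [5.328000e-01 1.688000e-01 1.236963e+02 2.927073e+02 7.468600e+01]
```

View pics/z.png

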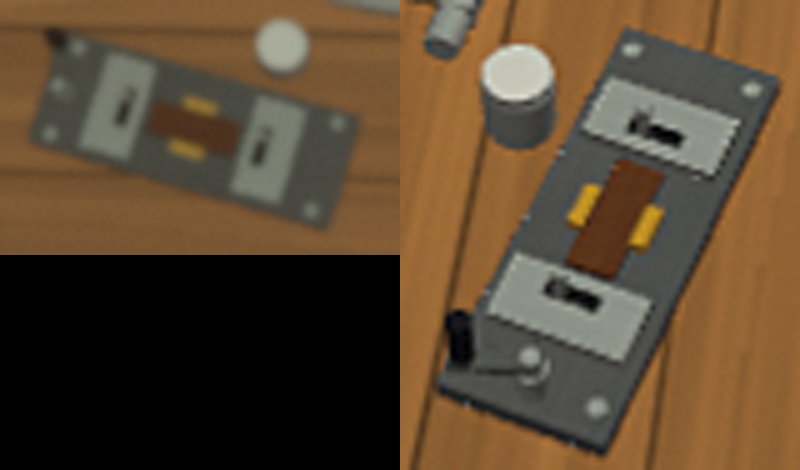

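The zoom shows both pads with dark slots holding the pins, and the latch pivot at the near-left end with its knob at about (460,335). Next I'll fit the pads, find the fin and mark pin candidates.

```bash
python3 - <<'E'
from h import *
PB={"top":[(176,172,207,212),(216,184,246,224)],"side":[(220,240,265,275),(245,208,285,238)]}
FB={"top":(295,182,325,206),"side":(248,143,280,176)}
tiles=[]
for n in("top","side"):
    d=dict(np.load(f"{n}0.npz")); im=d["color"]; hsv=cv2.cvtColor(im,cv2.COLOR_BGR2HSV)
    C=[]
    for b in PB[n]:
        m=((hsv[...,2]>118)&(hsv[...,1]<60)&box(im.shape,*b)).astype(np.uint8)
        m=cv2.morphologyEx(m,cv2.MORPH_OPEN,np.ones((3,3)))
        r=rect(d,m,.030); print(n,"pad",r); C.append(r[:2])
        
    C=np.array(C); c=C.mean(0); v=C[0]-C[1]; a=np.arctan2(v[1],v[0])
    print(" centre",c.round(4),"dist",np.hypot(*v).round(4),"yaw",np.degrees(a).round(2))
    m=(hsv[...,1]>80)&box(im.shape,*FB[n]); 
    k,l,st,ce=cv2.connectedComponentsWithStats(m.astype(np.uint8)); i=1+np.argmax(st[1:,4]); print(" fin area",st[i],"c(z=.048,.03)",ray(d,ce[i],.048).round(4),ray(d,ce[i],.03).round(4))
    ex=np.array([np.sin(a),-np.cos(a)]); ey=np.array([np.cos(a),np.sin(a)])
    S=14
    for y in(.065,-.065):
        u0=np.round(proj(d,[*(c+y*ey),.045])[0]).astype(int); w=14
        t=cv2.resize(im[u0[1]-w:u0[1]+w,u0[0]-w:u0[0]+w],None,fx=S,fy=S,interpolation=cv2.INTER_CUBIC)
        t=cv2.convertScaleAbs(t,alpha=1.5)
        for x,col in((-.012,(0,0,255)),(0,(0,255,0)),(.012,(255,0,0))):
            for z in(.03,.052):
                q=(proj(d,[*(c+y*ey+x*ex),z])[0]-u0+w+.5)*S
                cv2.circle(t,tuple(int(i) for i in q),3 if z>.04 else 6,col,1 if z<.04 else -1)
        tiles.append(t)
cv2.imwrite("pics/pins.png",cv2.resize(np.vstack([np.hstack(tiles[:2]),np.hstack(tiles[2:])]),(600,600)))
E
```

```text
top pad [  0.5437   0.2325  38.7675  83.0337 163.9313]
top pad [5.060000e-01 9.310000e-02 3.798720e+01 8.328390e+01 1.651107e+02]
 centre [0.5248 0.1628] dist 0.1444 yaw 74.87
 fin area [302 188  19  11  87] c(z=.048,.03) [[ 0.5462 -0.1843  0.048 ]] [[ 0.5491 -0.1866  0.03  ]]
side pad [  0.5455   0.2364  44.7743  87.64   165.3858]
side pad [5.07800e-01 9.72000e-02 4.53133e+01 8.83130e+01 1.65025e+02]
 centre [0.5267 0.1668] dist 0.1442 yaw 74.85
 fin area [256 148  12  20 138] c(z=.048,.03) [[ 0.5492 -0.1646  0.048 ]] [[ 0.5514 -0.1813  0.03  ]]
```

View pics/pins.png

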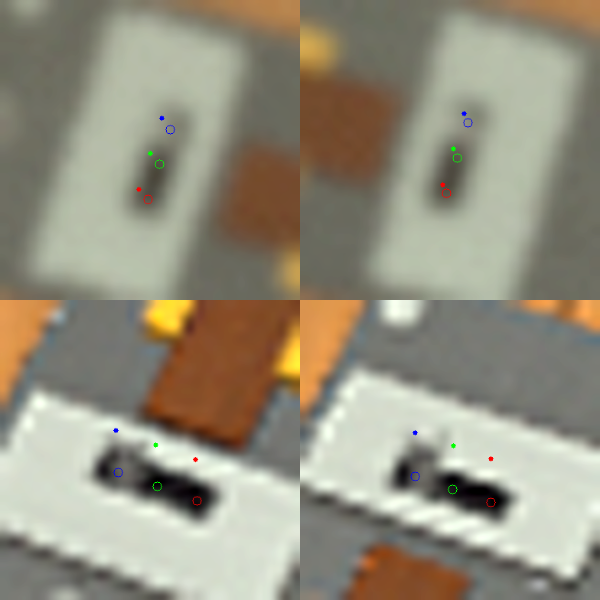

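Reading pins.png: in the side tiles the pins break the slots at about (126,467) and (425,475), so pin x is about +9 mm. The two cameras differ by a common bias of about 4 mm, so the template-to-fixture offset agrees to 0.5 mm between them. Moving to the template.

```bash
cat > go.py <<'E'
import sys,numpy as np
from scipy.spatial.transform import Rotation as Rn
from rig import sensors
# args: x y z fin_yaw_deg ; tool x axis along fin (or opposite, nearest), z down
x,y,z,a=map(float,sys.argv[1:5]); s=sensors.get_state(); R=Rn.from_quat(s["tool_rot"])
best=None
for f in(0,180):
    b=np.radians(a+f); T=Rn.from_matrix(np.array([[np.cos(b),np.sin(b),0],[np.sin(b),-np.cos(b),0],[0,0,-1]]).T)
    r=R.inv()*T
    if best is None or r.magnitude()<best.magnitude(): best=r
print("t",s["time_s"].round(2),"tcp",s["tcp_pos"].round(4),"q6",s["qpos"].round(2),"F",s["ft_force"].round(1),"w",round(s["gripper_width"]*91.8,1))
print("shift",R.inv().apply(np.array([x,y,z])-s["tcp_pos"]).round(4),"turn",np.degrees(best.as_rotvec()).round(2))
E
python3 go.py .549 -.183 .12 67.85
```

```text
Traceback (most recent call last):
  File "go.py", line 11, in <module>
    print("t",s["time_s"].round(2),"tcp",s["tcp_pos"].round(4),"q6",s["qpos"].round(2),"F",s["ft_force"].round(1),"w",round(s["gripper_width"]*91.8,1))
              ^^^^^^^^^^^^^^^^^
AttributeError: 'float' object has no attribute 'round'
```

```bash
sed -i 's/s\["time_s"\].round(2)/round(s["time_s"],2)/; s/"tcp",s\["tcp_pos"\].round(4)/"tcp",np.round(s["tcp_pos"],4)/; s/s\["qpos"\].round(2)/np.round(s["qpos"],2)/; s/s\["ft_force"\].round(1)/np.round(s["ft_force"],1)/' go.py
python3 go.py .549 -.183 .14 67.85
```

```text
t 0.1 tcp [0.2328 0.4702 0.2261] q6 [ 0.97  0.34  1.52 -0.    1.28 -0.15] F [ 0.   0.1 -0.1] w 92.0
shift [-0.5733 -0.4449  0.0866] turn [-7.000e-02  5.000e-02  8.581e+01]
```

Call:
jog_arm --pt "-0.573 -0.445 0.0 0 0 85.8" --pt "-0.573 -0.445 0.0 0 0 85.8" --pt "-0.573 -0.445 0.0 0 0 85.8" --pt "-0.573 -0.445 0.0 0 0 85.8" --pt "-0.573 -0.445 0.0 0 0 85.8" --fingers 0.06 --newtons 30

```text
time_s: 0.6
tcp_pos: [0.342, 0.2436, 0.2266]
tool_rot: [0.571, 0.821, -0.0, 0.0]
ft_force: [1.0, 0.2, 0.2]
gripper_width: 0.664
```

```bash
python3 go.py .549 -.183 .14 67.85
```

```text
t 0.6 tcp [0.342  0.2436 0.2266] q6 [ 0.44  0.15  1.79 -0.    1.21  0.08] F [1.  0.2 0.2] w 60.9
shift [-0.4719  0.0457  0.0868] turn [-1.000e-02  5.000e-02  4.251e+01]
```

Call:
jog_arm --pt "-0.472 0.046 0.03 0 0 42.5" --pt "-0.472 0.046 0.03 0 0 42.5" --pt "-0.472 0.046 0.03 0 0 42.5" --pt "-0.472 0.046 0.03 0 0 42.5" --pt "-0.472 0.046 0.03 0 0 42.5"

```text
time_s: 1.1
tcp_pos: [0.4509, 0.0188, 0.2108]
tool_rot: [0.831, 0.556, -0.0, 0.0]
ft_force: [0.9, 0.3, 0.4]
gripper_width: 0.652
```

```bash
python3 go.py .549 -.183 .08 67.85
```

```text
t 1.1 tcp [0.4509 0.0188 0.2108] q6 [-0.13  0.22  1.74 -0.    1.18  0.27] F [0.9 0.3 0.4] w 59.9
shift [-0.1488  0.1679  0.1309] turn [-0.01  0.04 -0.35]
```

Call:
jog_arm --pt "-0.149 0.168 0.04 0 0 -0.3" --pt "-0.149 0.168 0.08 0 0 -0.3" --pt "-0.149 0.168 0.13 0 0 -0.3" --pt "-0.149 0.168 0.13 0 0 -0.3" --pt "-0.149 0.168 0.13 0 0 -0.3"

```text
time_s: 1.6
tcp_pos: [0.5436, -0.1732, 0.0895]
tool_rot: [0.83, 0.558, -0.0, -0.0]
ft_force: [0.9, 1.1, 0.4]
gripper_width: 0.655
```

```bash
python3 go.py .549 -.183 .017 67.85; python3 - <<'E'
from rig import optics
from h import *
d=optics.snapshot("side"); cv2.imwrite("pics/s1.png",cv2.resize(d["color"][80:220,190:390],(800,560)))
E
```

```text
t 1.6 tcp [ 0.5436 -0.1732  0.0895] q6 [-0.44  0.56  1.57 -0.    1.   -0.05] F [0.9 1.1 0.4] w 60.1
shift [-0.007   0.0088  0.0725] turn [-0.03  0.04 -0.08]
```

View pics/s1.png

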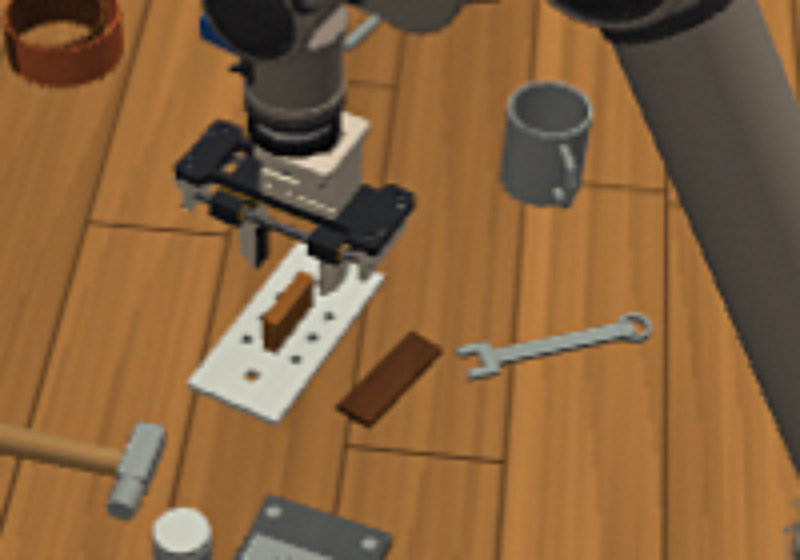

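The picture shows the jaws straddling the fin (finger tips at about (255,255) and (330,285), fin at about (288,310)), aligned with its length. Descending.

Call:
jog_arm --pt "-0.007 0.0088 0.02 0 0 -0.1" --pt "-0.007 0.0088 0.045 0 0 -0.1" --pt "-0.007 0.0088 0.06 0 0 -0.1" --pt "-0.007 0.0088 0.0725 0 0 -0.1" --pt "-0.007 0.0088 0.0725 0 0 -0.1"

```text
time_s: 2.15
tcp_pos: [0.548, -0.1869, 0.0097]
tool_rot: [0.83, 0.557, -0.003, -0.003]
ft_force: [-0.2, 0.4, -0.0]
gripper_width: 0.65
```

Call:
jog_arm --pt "0 0 0.001 0 0 0" --pt "0 0 0.001 0 0 0" --pt "0 0 0.001 0 0 0" --pt "0 0 0.001 0 0 0" --pt "0 0 0.001 0 0 0" --fingers 0.0 --newtons 40

```text
time_s: 2.65
tcp_pos: [0.5481, -0.1869, 0.0089]
tool_rot: [0.83, 0.557, -0.003, -0.002]
ft_force: [0.1, -0.2, 0.5]
gripper_width: 0.266
```

```bash
python3 go.py .549 -.183 .1 74.86
```

```text
t 2.65 tcp [ 0.5481 -0.1869  0.0089] q6 [-0.46  0.69  1.6  -0.    0.85 -0.07] F [ 0.1 -0.2  0.5] w 24.4
shift [ 0.0038 -0.0013 -0.0911] turn [-0.41  0.09 -7.13]
```

Call:
jog_arm --pt "0 0 -0.001 0 0 0" --pt "0 0 -0.001 0 0 0" --pt "0 0 -0.001 0 0 0" --pt "0 0 -0.001 0 0 0"

```text
time_s: 3.05
tcp_pos: [0.5484, -0.187, 0.0102]
tool_rot: [0.83, 0.557, -0.003, -0.002]
ft_force: [-1.2, 0.8, 1.4]
gripper_width: 0.172
```

```bash
python3 go.py .549 -.183 .1 74.86
```

```text
t 3.05 tcp [ 0.5484 -0.187   0.0102] q6 [-0.46  0.69  1.6  -0.    0.86 -0.07] F [-1.2  0.8  1.4] w 15.8
shift [ 0.0038 -0.0015 -0.0898] turn [-0.37  0.1  -7.13]
```

Call:
jog_arm --pt "0 0 -0.02 -0.2 0 0" --pt "0 0 -0.06 -0.37 0.1 0" --pt "0 0 -0.1 -0.37 0.1 -3" --pt "0 0 -0.105 -0.37 0.1 -7.1" --pt "0 0 -0.105 -0.37 0.1 -7.1"

```text
time_s: 3.55
tcp_pos: [0.5493, -0.1872, 0.1163]
tool_rot: [0.794, 0.608, 0.0, 0.001]
ft_force: [0.1, 0.6, -3.9]
gripper_width: 0.169
```

```bash
python3 go.py .533 .159 .115 74.86
```

```text
t 3.55 tcp [ 0.5493 -0.1872  0.1163] q6 [-0.46  0.55  1.52 -0.    1.07 -0.2 ] F [ 0.1  0.6 -3.9] w 15.5
shift [ 0.3299 -0.1061  0.001 ] turn [0.09 0.02 0.01]
```

Call:
jog_arm --pt "0.03 -0.01 0 0 0 0" --pt "0.073 -0.0235 0 0 0 0" --pt "0.12 -0.0386 0 0 0 0" --pt "0.165 -0.053 0 0 0 0" --pt "0.21 -0.0675 0 0 0 0"

```text
time_s: 4.05
tcp_pos: [0.5373, 0.0349, 0.1142]
tool_rot: [0.795, 0.607, -0.001, -0.001]
ft_force: [0.9, -0.2, -3.6]
gripper_width: 0.17
```

```bash
python3 go.py .533 .159 .115 74.86
```

```text
t 4.05 tcp [0.5373 0.0349 0.1142] q6 [-0.08  0.48  1.64 -0.    1.02  0.19] F [ 0.9 -0.2 -3.6] w 15.6
shift [ 0.1186 -0.0368 -0.0008] turn [-0.13  0.06 -0.14]
```

Call:
jog_arm --pt "0.045 -0.014 0 0 0 0" --pt "0.085 -0.026 0 0 0 0" --pt "0.11 -0.034 -0.001 0 0 -0.1" --pt "0.1186 -0.0368 -0.001 0 0 -0.1" --pt "0.1186 -0.0368 -0.001 0 0 -0.1"

```text
time_s: 4.55
tcp_pos: [0.5319, 0.1598, 0.1137]
tool_rot: [0.794, 0.608, -0.002, -0.001]
ft_force: [-0.2, -0.4, -3.5]
gripper_width: 0.168
```

Call:
jog_arm --pt "0 0 0 0 0 0" --pt "0 0 0 0 0 0"

```text
time_s: 4.75
tcp_pos: [0.5316, 0.1585, 0.1129]
tool_rot: [0.795, 0.607, -0.003, -0.002]
ft_force: [-0.7, 0.4, -3.5]
gripper_width: 0.172
```

```bash
python3 - <<'E'
from rig import optics
from h import *
T=[]
for n,b in(("top",(150,140,270,240)),("side",(190,150,310,300))):
    d=optics.snapshot(n); np.savez(f"{n}1.npz",**d); x0,y0,x1,y1=b
    T.append(cv2.resize(d["color"][y0:y1,x0:x1],(400,int(400*(y1-y0)/(x1-x0)))))
H=max(t.shape[0] for t in T); cv2.imwrite("pics/c2.png",np.hstack([cv2.copyMakeBorder(t,0,H-t.shape[0],0,0,0) for t in T]))
E
python3 go.py .533 .159 .115 74.86
```

```text
t 4.85 tcp [0.5319 0.1586 0.1134] q6 [ 0.15  0.51  1.59 -0.    1.05  0.42] F [ 0.3 -0.  -3.3] w 15.8
shift [ 0.0007  0.0009 -0.0016] turn [-0.31  0.16 -0.1 ]
```

View pics/c2.png

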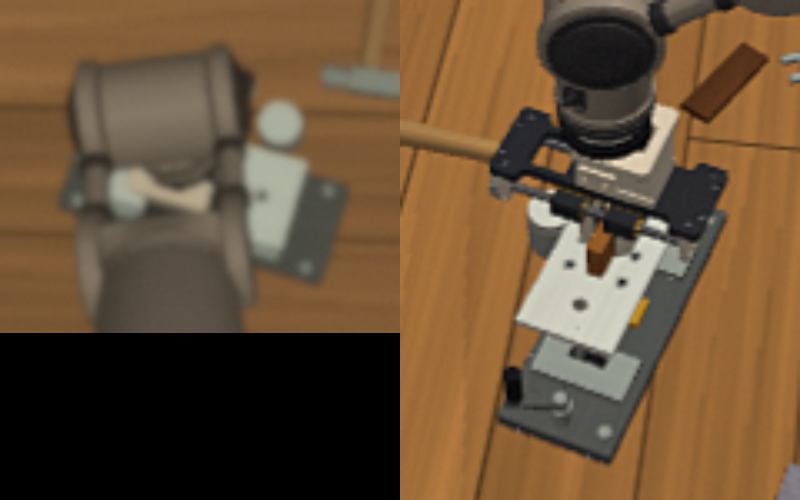

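The side crop shows the template level above the fixture, clear of the latch (knob at about (513,385)), with its near hole at about (580,303) and its end corners at about (517,320) and (633,352). Next I'll measure it against the pads in this same camera.

```bash
python3 - <<'E'
from h import *
d=dict(np.load("side1.npz")); im=d["color"]; hsv=cv2.cvtColor(im,cv2.COLOR_BGR2HSV)
a=np.radians(74.86); ex=np.array([np.sin(a),-np.cos(a)]); ey=np.array([np.cos(a),np.sin(a)])
c=np.array([.5267,.1668])   # side-camera fixture centre (pads, z=.030)
tcp=np.array([.5319,.1586])
F=lambda P:np.c_[(P[:,:2]-c)@ex,(P[:,:2]-c)@ey]*1000
print("tcp in fixture(side)",F(tcp[None]).round(1))
zt=.1112
W=(hsv[...,2]>150)&(hsv[...,1]<45)&box(im.shape,222,214,272,262)
ys,xs=np.nonzero(W); Z=d["range_z"][ys,xs]
K=np.array([[d["fx"],0,d["cx"]],[0,d["fy"],d["cy"]],[0,0,1]])
p=cv2.undistortPoints(np.c_[xs,ys].astype(float).reshape(-1,1,2),K,d["dist_coeffs"]).reshape(-1,2)
P=(np.c_[p*Z[:,None],Z]-d["t"])@d["R"]; print("depth heights",np.percentile(P[Z>0][:,2],[5,25,50,75,95]).round(4), (Z>0).mean())
q=F(ray(d,np.c_[xs,ys],zt))
# per-strip extents in fixture coordinates
for y0 in range(40,100,10):
    s=q[(q[:,1]>y0)&(q[:,1]<y0+10)]
    if len(s): print("y",y0,"x",s[:,0].min().round(1),s[:,0].max().round(1),len(s))
for x0 in range(-40,60,15):
    s=q[(q[:,0]>x0)&(q[:,0]<x0+15)]
    if len(s): print("x",x0,"ymax",s[:,1].max().round(1))
# hole
g=255-im.min(2).astype(float); b=box(im.shape,239,236,249,246); wgt=np.where(b,np.clip(g-120,0,None),0)
print("hole patch\n",im[236:246,239:250].mean(2).astype(int))
ys,xs=np.nonzero(wgt); cen=np.average(np.c_[xs,ys],axis=0,weights=wgt[ys,xs]); print(cen,F(ray(d,cen,zt)).round(1),F(ray(d,cen,zt-.004)).round(1))
E
```

```text
tcp in fixture(side) [[ 7.2 -6.6]]
depth heights [0.0275 0.1065 0.1092 0.111  0.114 ] 0.9934579439252337
y 40 x -38.3 50.6 91
y 50 x -38.3 51.3 88
y 60 x -38.3 51.1 83
y 70 x -38.2 50.8 93
y 80 x -38.2 50.6 94
y 90 x -61.4 51.5 90
x -40 ymax 121.6
x -25 ymax 124.8
x -10 ymax 133.4
x 5 ymax 132.9
x 20 ymax 97.8
x 35 ymax 98.3
x 50 ymax 96.4
hole patch
 [[197 199 200 200 200 199 199 199 200 201 202]
 [198 199 201 202 201 202 199 199 200 201 202]
 [198 202 202 205 203 201 202 202 201 203 200]
 [200 203 200 190 168 154 191 204 203 201 203]
 [201 202 183  99  69  80 114 182 207 201 203]
 [200 203 178  68  64  64  88 158 208 203 201]
 [201 206 193 124  79  78 113 176 205 204 198]
 [200 202 204 195 166 164 201 207 205 202 197]
 [202 199 201 203 206 209 206 203 204 200 197]
 [202 200 199 200 203 203 200 204 202 197 198]]
[243.46801872 240.95943838] [[ 6.9 63.5]] [[ 8.1 61.1]]
```

```bash
python3 - <<'E'
from h import *
a=np.radians(74.86); ex=np.array([np.sin(a),-np.cos(a)]); ey=np.array([np.cos(a),np.sin(a)])
X=np.arange(-24,26,2)
print("x        ",*["%3d"%x for x in X])
for n,c in(("side",[.5267,.1668]),("top",[.5248,.1628])):
    d=dict(np.load(f"{n}0.npz")); g=cv2.cvtColor(d["color"],cv2.COLOR_BGR2GRAY)
    for y in(65,-65):
        for dy in((-8,-6,-4,-2,0,2,4,6) if n=="side" else (-6,-3,0,3,6)):
            P=[[*(np.array(c)+x/1e3*ex+(y+dy)/1e3*ey),.03] for x in X]
            q=proj(d,P).astype(np.float32)
            v=cv2.remap(g,q[None,:,0].copy(),q[None,:,1].copy(),cv2.INTER_CUBIC)[0]
            print(n,"%4d"%y,"%3d"%dy,*["%3d"%i for i in v])
    b=[proj(d,[*c,.03])[0],proj(d,[*c,.052])[0]]; P=ray(d,b[1],.03)[0,:2]-c; print("tip shift on z=30 plane (x,y mm)",(P@ex*1e3).round(1),(P@ey*1e3).round(1))
E
```

```text
x         -24 -22 -20 -18 -16 -14 -12 -10  -8  -6  -4  -2   0   2   4   6   8  10  12  14  16  18  20  22  24
side   65  -8 145 146 150 144 137 132 134 143 128 115 124 140 147 131 121 116  97  80  78  85  86 107 134 145 147
side   65  -6 143 146 149 133 108  89  75  76  69  56  66  77  89  76  67  70  66  58  66  63  56  91 132 145 147
side   65  -4 143 151 143 114  70  37  16  13  23  21  19  19  24  25  30  41  56  65  68  47  40  81 128 144 148
side   65  -2 147 152 143 104  55  17   8   0   5  13  14   6   0   6  32  50  60  72  70  52  35  63 117 148 147
side   65   0 147 150 151 115  60  17   8  11   8  10  17  17   7   5  25  50  65  69  60  43  18  53 123 148 147
side   65   2 144 149 149 123  71  23  11  23  25  31  34  34  30  20  30  49  63  66  53  32  19  65 129 144 147
side   65   4 144 150 148 125  79  47  52  60  61  71  81  81  69  56  65  81  81  71  59  54  60  92 127 142 146
side   65   6 146 148 149 139 113  96 103 113 119 121 131 133 122 112 114 124 126 110 100 103 113 128 136 145 145
side  -65  -8 147 149 150 149 148 136 127 131 150 160 148 133 129 150 159 140 
[... 1347 characters left out ...]
22 116 108  99  92  89  87  87  87  89  88  89  92  92  98 104 109 109 109 108 110 114 118 121
top  -65  -6 125 122 120 113 107  99  95  94  95  96  96  95  95  97  99 101 103 103 101 102 104 108 114 119 122
top  -65  -3 124 121 114 103  90  79  71  69  66  68  67  68  71  76  81  87  92  93  91  89  91  98 107 115 121
top  -65   0 122 120 109  97  80  66  55  50  49  49  50  53  56  63  71  82  90  94  93  89  90  95 106 115 121
top  -65   3 122 119 111  98  85  72  62  59  60  61  60  62  64  70  78  88  98 101 101  98  98 101 108 115 120
top  -65   6 122 119 116 108 100  91  87  87  88  87  87  86  89  91  97 101 108 110 110 107 106 108 113 118 121
tip shift on z=30 plane (x,y mm) 2.5 2.9
```

Call:
jog_arm --pt "0.0015 0.001 0.012 0 0 0" --pt "0.0015 0.001 0.026 0 0 0" --pt "0.0015 0.001 0.036 0 0 0" --pt "0.0015 0.001 0.042 0 0 0" --pt "0.0015 0.001 0.042 0 0 0"

```text
time_s: 5.35
tcp_pos: [0.5325, 0.1594, 0.0703]
tool_rot: [0.795, 0.607, -0.004, -0.002]
ft_force: [-0.2, -0.2, -2.8]
gripper_width: 0.17
```

Call:
jog_arm --pt "0 0 0 0 0 0" --pt "0 0 0 0 0 0"

```text
time_s: 5.55
tcp_pos: [0.5327, 0.1595, 0.0706]
tool_rot: [0.795, 0.607, -0.003, -0.002]
ft_force: [-0.1, -0.3, -3.2]
gripper_width: 0.171
```

```bash
python3 - <<'E'
from rig import optics
from h import *
d=optics.snapshot("side"); np.savez("side2.npz",**d)
cv2.imwrite("pics/c3.png",cv2.resize(d["color"][190:300,195:295],(600,660))[:600])
a=np.radians(74.86); ex=np.array([np.sin(a),-np.cos(a)]); ey=np.array([np.cos(a),np.sin(a)])
c=np.array([.5267,.1668]); from rig import sensors
t=sensors.get_state()["tcp_pos"]; zt=t[2]-.0102+.008; print(t)
im=d["color"]; g=im.min(2).astype(float)
F=lambda P:np.c_[(P[:,:2]-c)@ex,(P[:,:2]-c)@ey]*1000
print("tcp",F(np.array([t])).round(1))
hsv=cv2.cvtColor(im,cv2.COLOR_BGR2HSV)
u0=proj(d,[*(c+.0075*ex+.065*ey),zt])[0].round().astype(int); b=box(im.shape,u0[0]-6,u0[1]-6,u0[0]+7,u0[1]+7)
w=np.where(b,np.clip(150-g,0,None),0); ys,xs=np.nonzero(w); cen=np.average(np.c_[xs,ys],axis=0,weights=w[ys,xs]); print(u0,cen,F(ray(d,cen,zt)).round(1))
print(im[u0[1]-6:u0[1]+7,u0[0]-6:u0[0]+7].mean(2).astype(int))
W=(hsv[...,2]>150)&(hsv[...,1]<45)&box(im.shape,215,220,275,275); ys,xs=np.nonzero(W); q=F(ray(d,np.c_[xs,ys],zt))
for y0 in range(45,95,10):
    s=q[(q[:,1]>y0)&(q[:,1]<y0+10)]; print("y",y0,"x",s[:,0].min().round(1),s[:,0].max().round(1))
E
python3 go.py .533 .159 .115 74.86
```

```text
[0.5327988  0.15952787 0.07069856]
tcp [[ 7.8 -5.4]]
[244 249] [243.58873929 249.12729498] [[ 7.5 64.5]]
[[199 199 198 198 201 200 203 202 201 202 204 205 203]
 [200 200 198 201 201 201 200 200 201 201 202 205 200]
 [199 198 200 202 201 203 204 201 201 201 204 202 202]
 [201 199 201 201 205 204 203 202 203 202 203 202 205]
 [197 201 202 205 197 174 175 190 204 204 202 203 203]
 [200 202 205 195 130  65  82 120 182 208 203 205 200]
 [201 201 205 185  92  65  71  90 159 209 205 201 199]
 [201 202 206 194 125  75  64  97 179 207 206 202 198]
 [202 203 205 207 194 148 128 166 212 207 202 198 199]
 [202 202 202 202 206 210 213 210 206 205 201 198 200]
 [202 203 202 203 200 202 206 203 206 203 199 200 204]
 [203 201 201 201 202 203 203 202 205 201 200 203 203]
 [205 201 201 201 201 203 202 204 201 200 200 203 203]]
y 45 x -36.9 50.9
y 55 x -36.9 51.9
y 65 x -51.5 51.7
y 75 x -50.1 51.5
y 85 x -51.3 51.3
t 5.6 tcp [0.5328 0.1595 0.0707] q6 [ 0.15  0.57  1.63 -0.    0.95  0.42] F [ 0.   0.4 -4.4] w 15.8
shift [-0.0006  0.     -0.0443] turn [-0.37  0.19 -0.11]
```

View pics/c3.png

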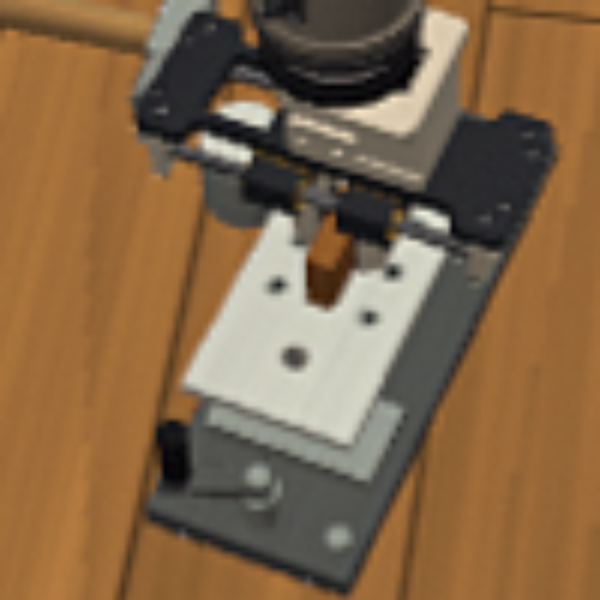

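The crop shows the near hole at about (295,357), centred over where the pin should be, with the template parallel to the pads. Next: feel downwards.

Call:
jog_arm --pt "0 0 0.002 0 0 0" --pt "0 0 0.004 0 0 0" --pt "0 0 0.006 0 0 0" --pt "0 0 0.0075 0 0 0" --pt "0 0 0.0075 0 0 0"

```text
time_s: 6.1
tcp_pos: [0.5325, 0.1595, 0.0629]
tool_rot: [0.795, 0.607, -0.004, -0.002]
ft_force: [-0.4, 0.5, -4.0]
gripper_width: 0.172
```

Call:
jog_arm --pt "0 0 0.0005 0 0 0" --pt "0 0 0.001 0 0 0" --pt "0 0 0.0015 0 0 0" --pt "0 0 0.002 0 0 0"

```text
time_s: 6.5
tcp_pos: [0.5325, 0.1595, 0.0608]
tool_rot: [0.795, 0.607, -0.004, -0.002]
ft_force: [-0.3, -0.2, -3.7]
gripper_width: 0.173
```

Call:
jog_arm --pt "0 0 0.0005 0 0 0" --pt "0 0 0.001 0 0 0" --pt "0 0 0.0015 0 0 0" --pt "0 0 0.002 0 0 0"

```text
time_s: 6.9
tcp_pos: [0.5325, 0.1595, 0.0588]
tool_rot: [0.795, 0.607, -0.004, -0.002]
ft_force: [0.5, -1.1, -3.0]
gripper_width: 0.173
```

Call:
jog_arm --pt "0 0 0.0005 0 0 0" --pt "0 0 0.001 0 0 0" --pt "0 0 0.0015 0 0 0" --pt "0 0 0.002 0 0 0"

```text
time_s: 7.3
tcp_pos: [0.5325, 0.1595, 0.0568]
tool_rot: [0.795, 0.607, -0.004, -0.002]
ft_force: [0.0, -1.0, -3.6]
gripper_width: 0.171
```

Call:
jog_arm --pt "0 0 0.001 0 0 0" --pt "0 0 0.002 0 0 0" --pt "0 0 0.003 0 0 0" --pt "0 0 0.004 0 0 0"

```text
time_s: 7.7
tcp_pos: [0.5325, 0.1595, 0.0527]
tool_rot: [0.795, 0.607, -0.004, -0.002]
ft_force: [-0.3, 0.2, -4.0]
gripper_width: 0.173
```

Call:
jog_arm --pt "0 0 0.001 0 0 0" --pt "0 0 0.002 0 0 0" --pt "0 0 0.003 0 0 0" --pt "0 0 0.004 0 0 0"

```text
time_s: 8.1
tcp_pos: [0.5324, 0.1594, 0.0486]
tool_rot: [0.795, 0.607, -0.004, -0.002]
ft_force: [0.8, -0.1, -3.4]
gripper_width: 0.17
```

Call:
jog_arm --pt "0 0 0.001 0 0 0" --pt "0 0 0.002 0 0 0" --pt "0 0 0.003 0 0 0" --pt "0 0 0.004 0 0 0"

```text
time_s: 8.5
tcp_pos: [0.5325, 0.1594, 0.0445]
tool_rot: [0.795, 0.607, -0.004, -0.002]
ft_force: [-0.3, 0.8, -3.5]
gripper_width: 0.175
```

Call:
jog_arm --pt "0 0 0.0005 0 0 0" --pt "0 0 0.001 0 0 0" --pt "0 0 0.0015 0 0 0" --pt "0 0 0.002 0 0 0"

```text
time_s: 8.9
tcp_pos: [0.5324, 0.1594, 0.0425]
tool_rot: [0.795, 0.607, -0.004, -0.002]
ft_force: [0.3, -0.8, -2.6]
gripper_width: 0.172
```

Call:
jog_arm --pt "0 0 0.0005 0 0 0" --pt "0 0 0.001 0 0 0" --pt "0 0 0.0015 0 0 0"

```text
time_s: 9.2
tcp_pos: [0.5324, 0.1595, 0.041]
tool_rot: [0.795, 0.607, -0.003, -0.002]
ft_force: [0.4, 0.2, -3.1]
gripper_width: 0.171
```

Call:
jog_arm --pt "0 0 0.0005 0 0 0" --pt "0 0 0.001 0 0 0"

```text
time_s: 9.4
tcp_pos: [0.5324, 0.1594, 0.0402]
tool_rot: [0.795, 0.607, -0.003, -0.002]
ft_force: [-1.4, -0.5, 3.1]
gripper_width: 0.175
```

Contact is felt right at the expected flush height (a change of about 7 N). Releasing.

Call:
jog_arm --pt "0 0 0 0 0 0" --pt "0 0 0 0 0 0" --pt "0 0 0 0 0 0" --pt "0 0 0 0 0 0" --fingers 0.04

```text
time_s: 9.8
tcp_pos: [0.5326, 0.1595, 0.0403]
tool_rot: [0.795, 0.607, -0.003, -0.002]
ft_force: [-0.3, 0.9, -1.1]
gripper_width: 0.426
```

Call:
jog_arm --pt "0 0 -0.01 0 0 0" --pt "0 0 -0.03 0 0 0" --pt "0 0 -0.06 0 0 0" --pt "0 0 -0.09 0 0 0" --pt "0 0 -0.09 0 0 0"

```text
time_s: 10.3
tcp_pos: [0.5359, 0.1601, 0.1353]
tool_rot: [0.795, 0.607, 0.001, 0.001]
ft_force: [0.5, -0.5, 0.8]
gripper_width: 0.437
```

```bash
python3 - <<'E'
from rig import optics,sensors
from h import *
d=optics.snapshot("side"); np.savez("side3.npz",**d); im=d["color"]
cv2.imwrite("pics/c4.png",cv2.resize(im[190:300,195:295],(600,660))[:600])
a=np.radians(74.86); ex=np.array([np.sin(a),-np.cos(a)]); ey=np.array([np.cos(a),np.sin(a)])
c=np.array([.5267,.1668]); F=lambda P:np.c_[(P[:,:2]-c)@ex,(P[:,:2]-c)@ey]*1000
hsv=cv2.cvtColor(im,cv2.COLOR_BGR2HSV)
# depth plane of plate top (ends of the visible part)
W=(hsv[...,2]>150)&(hsv[...,1]<45)&box(im.shape,222,215,278,272)
ys,xs=np.nonzero(W); Z=d["range_z"][ys,xs]; K=np.array([[d["fx"],0,d["cx"]],[0,d["fy"],d["cy"]],[0,0,1]])
p=cv2.undistortPoints(np.c_[xs,ys].astype(float).reshape(-1,1,2),K,d["dist_coeffs"]).reshape(-1,2)
P=(np.c_[p*Z[:,None],Z]-d["t"])@d["R"]; q=F(P)
for y0 in range(-40,110,25):
    s=(q[:,1]>y0)&(q[:,1]<y0+25)
    if s.sum()>20: print("y",y0,"height",np.median(P[s,2]).round(4),s.sum())
# knob: dark blob near latch
m=(hsv[...,2]<45)&box(im.shape,214,250,236,282); n,l,st,ce=cv2.connectedComponentsWithStats(m.astype(np.uint8)); i=1+np.argmax(st[1:,4]); print("knob",st[i],ce[i],"z~.07",F(ray(d,ce[i],.07)).round(1), ray(d,ce[i],.07).round(4))
print("piv",proj(d,[*(c+.125*ey),.0495]))
E
python3 go.py .533 .159 .115 74.86
```

```text
y -40 height 0.0368 136
y -15 height 0.0372 132
y 10 height 0.0362 150
y 35 height 0.0365 212
y 60 height 0.0364 218
y 85 height 0.0366 118
knob [221 260   6  12  52] [223.5        265.42307692] z~.07 [[ 38. 138.]] [[0.5994 0.2901 0.07  ]]
piv [[237.6909617  269.81777194]]
t 10.35 tcp [0.5347 0.1598 0.1331] q6 [ 0.15  0.49  1.56 -0.    1.09  0.42] F [-0.1  0.2 -1.3] w 40.0
shift [-0.0012 -0.0014  0.0181] turn [-0.09  0.06 -0.11]
```

View pics/c4.png

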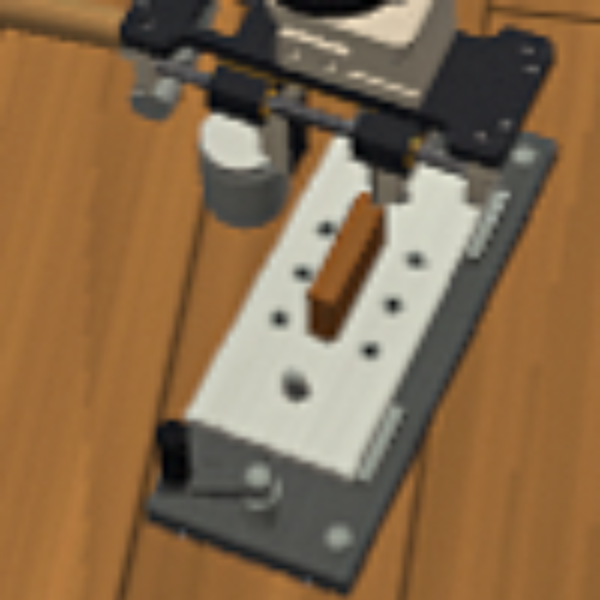

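The template is seated. The plate top reads 36.5±0.5 mm at every station (level), the pin shows inside the near hole at about (295,387), and the latch is still open with the knob at fixture (38,138), about -0.33 rad. Next I go behind the knob with the fingers shut.

Call:
jog_arm --pt "0.04 0.007 0 0 0 -0.1" --pt "0.085 0.014 0 0 0 -0.1" --pt "0.13 0.021 0 0 0 -0.1" --pt "0.168 0.028 0 0 0 -0.1" --pt "0.168 0.028 0 0 0 -0.1" --fingers 0.0 --newtons 40

```text
time_s: 10.85
tcp_pos: [0.606, 0.3187, 0.1308]
tool_rot: [0.793, 0.609, -0.001, -0.001]
ft_force: [-0.0, -1.2, -0.3]
gripper_width: 0.05
```

Call:
jog_arm --pt "0 0 0 0 0 0" --pt "0 0 0 0 0 0"

```text
time_s: 11.05
tcp_pos: [0.6051, 0.3182, 0.1296]
tool_rot: [0.793, 0.609, -0.002, -0.001]
ft_force: [-0.1, -0.1, -0.1]
gripper_width: 0.007
```

```bash
cat > fx.py <<'E'
from rig import sensors
import numpy as np
a=np.radians(74.86); ex=np.array([np.sin(a),-np.cos(a)]); ey=np.array([np.cos(a),np.sin(a)])
s=sensors.get_state(); v=s["tcp_pos"][:2]-np.array([.5267,.1668]); f=np.array(s["ft_force"])
print("fixture x,y mm",(v@ex*1e3).round(1),(v@ey*1e3).round(1),"z",np.round(s["tcp_pos"][2],4),"F ex,ey,z",(f[:2]@ex).round(1),(f[:2]@ey).round(1),f[2].round(1),"w",round(s["gripper_width"]*91.8,1))
E
python3 fx.py; python3 go.py .6062 .3152 .065 74.86
```

```text
fixture x,y mm 36.2 166.7 z 0.1296 F ex,ey,z -0.1 -0.1 -0.1 w 0.6
t 11.05 tcp [0.6051 0.3182 0.1296] q6 [0.37 0.72 1.16 0.   1.27 0.63] F [-0.1 -0.1 -0.1] w 0.6
shift [-0.0025  0.0021  0.0646] turn [-0.27  0.12  0.2 ]
```

Descend, then push in -y (tool x negative).

Call:
jog_arm --pt "0 0.002 0.02 0 0 0" --pt "0 0.002 0.045 0 0 0" --pt "0 0.002 0.06 0 0 0" --pt "0 0.002 0.065 0 0 0" --pt "0 0.002 0.065 0 0 0"

```text
time_s: 11.55
tcp_pos: [0.6066, 0.3171, 0.0643]
tool_rot: [0.793, 0.609, -0.003, -0.001]
ft_force: [1.0, 0.2, 0.3]
gripper_width: 0.004
```

Call:
jog_arm --pt "-0.004 0 0 0 0 0" --pt "-0.008 0 0 0 0 0" --pt "-0.012 0 0 0 0 0" --pt "-0.016 0 0 0 0 0" --pt "-0.02 0 0 0 0 0"

```text
time_s: 12.05
tcp_pos: [0.6033, 0.2982, 0.0655]
tool_rot: [0.793, 0.609, -0.0, -0.001]
ft_force: [5.7, 3.0, 0.6]
gripper_width: 0.009
```

```bash
python3 fx.py
```

```text
fixture x,y mm 39.6 146.8 z 0.0655 F ex,ey,z 4.7 4.4 0.6 w 0.8
```

Call:
jog_arm --pt "-0.004 0 0 0 0 0" --pt "-0.008 0 0 0 0 0" --pt "-0.012 0 0 0 0 0" --pt "-0.016 0 0 0 0 0" --pt "-0.02 -0.001 0 0 0 0"

```text
time_s: 12.55
tcp_pos: [0.5968, 0.2789, 0.0655]
tool_rot: [0.793, 0.609, -0.0, -0.001]
ft_force: [1.1, 1.8, 0.9]
gripper_width: 0.007
```

```bash
python3 fx.py
```

```text
fixture x,y mm 38.4 126.5 z 0.0655 F ex,ey,z 0.6 2.0 0.9 w 0.6
```

Call:
jog_arm --pt "-0.004 -0.002 0 0 0 0" --pt "-0.008 -0.004 0 0 0 0" --pt "-0.012 -0.007 0 0 0 0" --pt "-0.016 -0.01 0 0 0 0" --pt "-0.019 -0.014 0 0 0 0"

```text
time_s: 13.05
tcp_pos: [0.5781, 0.2639, 0.0655]
tool_rot: [0.793, 0.609, -0.0, -0.001]
ft_force: [1.9, 3.2, 1.2]
gripper_width: 0.007
```

```bash
python3 fx.py; python3 - <<'E'
from rig import optics
from h import *
d=optics.snapshot("side"); cv2.imwrite("pics/c5.png",cv2.resize(d["color"][190:300,195:295],(600,660))[:600])
E
```

```text
fixture x,y mm 24.2 107.2 z 0.0655 F ex,ey,z 1.0 3.6 1.2 w 0.7
```

View pics/c5.png

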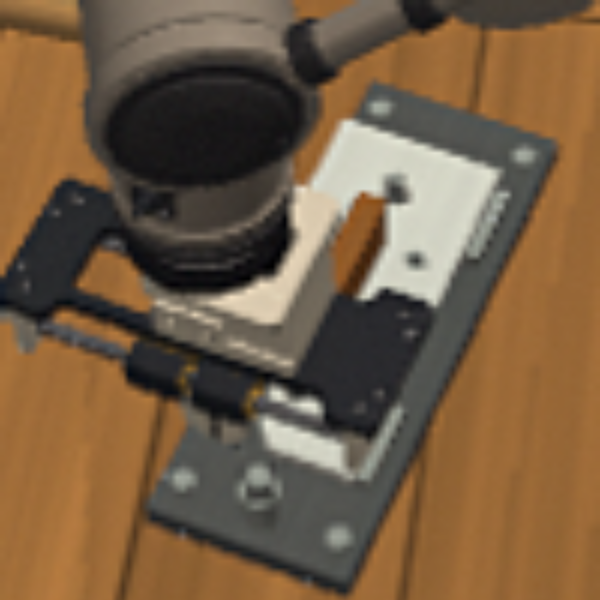

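The picture shows the bar swung round (out of its open position, knob hidden behind the fingers) and the far pin up in its hole at about (395,188). Next I go round to the +x side to push it home.

Call:
jog_arm --pt "0.012 0 0 0 0 0" --pt "0.012 0.02 0 0 0 0" --pt "0.012 0.038 0 0 0 0" --pt "0.0 0.038 0 0 0 0" --pt "-0.018 0.038 0 0 0 0"

```text
time_s: 13.6
tcp_pos: [0.6086, 0.2366, 0.0645]
tool_rot: [0.793, 0.609, -0.002, -0.001]
ft_force: [-0.8, 0.0, -1.7]
gripper_width: 0.006
```

Call:
jog_arm --pt "0 0 0 0 0 0" --pt "0 -0.004 0 0 0 0" --pt "0 -0.008 0 0 0 0" --pt "0 -0.012 0 0 0 0" --pt "0 -0.016 0 0 0 0"

```text
time_s: 14.1
tcp_pos: [0.5936, 0.2407, 0.0649]
tool_rot: [0.793, 0.61, -0.001, -0.0]
ft_force: [4.9, -5.2, -0.7]
gripper_width: 0.003
```

```bash
python3 fx.py
```

```text
fixture x,y mm 45.3 88.8 z 0.0649 F ex,ey,z 6.1 -3.7 -0.7 w 0.2
```

Call:
jog_arm --pt "0 -0.003 0 0 0 0" --pt "-0.001 -0.006 0 0 0 0" --pt "-0.001 -0.009 0 0 0 0" --pt "-0.002 -0.012 0 0 0 0" --pt "-0.002 -0.015 0 0 0 0"

```text
time_s: 14.6
tcp_pos: [0.5786, 0.2425, 0.0651]
tool_rot: [0.793, 0.61, -0.001, 0.0]
ft_force: [2.2, -1.5, 0.0]
gripper_width: 0.002
```

Call:
jog_arm --pt "0 -0.001 0 0 0 0" --pt "0 -0.002 0 0 0 0"

```text
time_s: 14.8
tcp_pos: [0.5765, 0.2431, 0.0652]
tool_rot: [0.793, 0.61, -0.001, 0.0]
ft_force: [2.5, -2.6, 0.6]
gripper_width: 0.006
```

```bash
python3 fx.py
```

```text
fixture x,y mm 28.2 86.7 z 0.0652 F ex,ey,z 3.1 -1.9 0.6 w 0.5
```

Still moving at about 3 N. Stepping in until the stop is felt.

Call:
jog_arm --pt "0 -0.001 0 0 0 0" --pt "0 -0.002 0 0 0 0"

```text
time_s: 15.0
tcp_pos: [0.5745, 0.2438, 0.0651]
tool_rot: [0.793, 0.61, -0.001, 0.0]
ft_force: [2.5, -2.5, 0.7]
gripper_width: 0.007
```

Call:
jog_arm --pt "0 -0.001 0 0 0 0" --pt "0 -0.0015 0 0 0 0"

```text
time_s: 15.2
tcp_pos: [0.5741, 0.2438, 0.0653]
tool_rot: [0.792, 0.61, 0.0, 0.001]
ft_force: [5.6, -3.9, -0.8]
gripper_width: 0.007
```

Call:
jog_arm --pt "0 -0.001 0 0 0 0" --pt "0 -0.0015 0 0 0 0"

```text
time_s: 15.4
tcp_pos: [0.5741, 0.2439, 0.0654]
tool_rot: [0.792, 0.61, 0.001, 0.002]
ft_force: [7.9, -3.9, -2.3]
gripper_width: -0.002
```

```bash
python3 fx.py
```

```text
fixture x,y mm 25.6 86.8 z 0.0654 F ex,ey,z 8.6 -1.7 -2.3 w -0.1
```

The tool no longer advances and the force is rising, so it is at the stop. Backing off, lifting and clearing the view.

Call:
jog_arm --pt "0 0.01 0 0 0 0" --pt "0 0.03 -0.005 0 0 0" --pt "0 0.03 -0.05 0 0 0" --pt "0 0.03 -0.1 0 0 0" --pt "0 0.03 -0.12 0 0 0"

```text
time_s: 15.9
tcp_pos: [0.6042, 0.2373, 0.1906]
tool_rot: [0.792, 0.61, 0.004, 0.003]
ft_force: [0.3, 0.1, 0.3]
gripper_width: 0.006
```

Call:
jog_arm --pt "-0.05 0 -0.02 0 0 0" --pt "-0.1 0 -0.02 0 0 0" --pt "-0.15 0 -0.02 0 0 0" --pt "-0.19 0 -0.02 0 0 0" --pt "-0.2 0 -0.02 0 0 0"

```text
time_s: 16.4
tcp_pos: [0.5517, 0.0406, 0.2099]
tool_rot: [0.794, 0.608, 0.004, 0.002]
ft_force: [-0.3, 1.2, 0.6]
gripper_width: 0.002
```

```bash
python3 fx.py; python3 - <<'E'
from rig import optics
from h import *
d=optics.snapshot("side"); im=d["color"]; cv2.imwrite("pics/c6.png",cv2.resize(im[190:300,195:295],(600,660))[:600])
a=np.radians(74.86); ex=np.array([np.sin(a),-np.cos(a)]); ey=np.array([np.cos(a),np.sin(a)]); c=np.array([.5267,.1668])
F=lambda P:np.c_[(P[:,:2]-c)@ex,(P[:,:2]-c)@ey]*1000
hsv=cv2.cvtColor(im,cv2.COLOR_BGR2HSV)
m=(hsv[...,2]<45)&box(im.shape,225,235,262,270); n,l,st,ce=cv2.connectedComponentsWithStats(m.astype(np.uint8)); i=1+np.argmax(st[1:,4]); k=F(ray(d,ce[i],.07))[0]; print("knob",st[i],k.round(1),"angle",np.arctan2(125-k[1],k[0]).round(3))
W=(hsv[...,2]>150)&(hsv[...,1]<45)&box(im.shape,222,205,278,272); ys,xs=np.nonzero(W); Z=d["range_z"][ys,xs]; K=np.array([[d["fx"],0,d["cx"]],[0,d["fy"],d["cy"]],[0,0,1]])
p=cv2.undistortPoints(np.c_[xs,ys].astype(float).reshape(-1,1,2),K,d["dist_coeffs"]).reshape(-1,2); P=(np.c_[p*Z[:,None],Z]-d["t"])@d["R"]; q=F(P)
for y0 in range(-90,110,25):
    s=(q[:,1]>y0)&(q[:,1]<y0+25)
    if s.sum()>20: print("y",y0,"height",np.median(P[s,2]).round(4),s.sum())
E
```

```text
fixture x,y mm 57.1 -115.3 z 0.2099 F ex,ey,z -0.6 1.1 0.6 w 0.2
knob [241 250   5  11  45] [ 0.9 84.8] angle 1.549
y -90 height 0.0377 215
y -65 height 0.0382 224
y -40 height 0.0372 134
y -15 height 0.0369 129
y 10 height 0.0361 156
y 35 height 0.0362 193
y 60 height 0.0368 182
y 85 height 0.0366 99
```

View pics/c6.png

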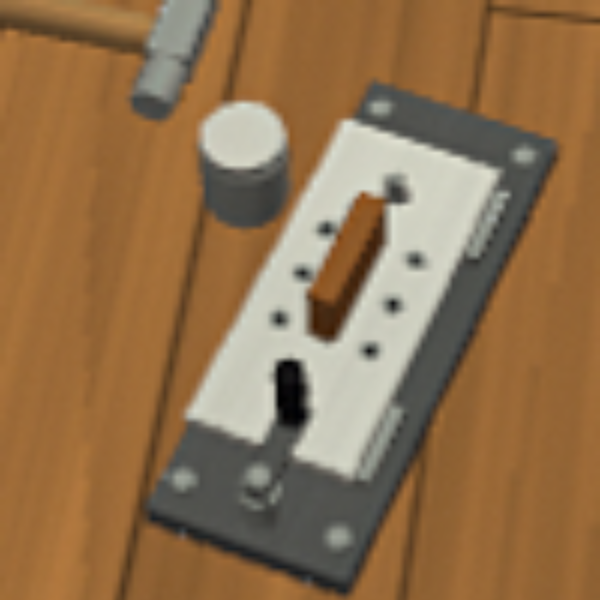

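The last picture shows the template flush with its handle at about (345,265), the far pin up in its hole at about (395,188), and the latch shut along -y with its knob at about (290,392). The robot is clear of everything, so I'm handing in.

```bash
python3 -c "
from rig import ticket
print(ticket.hand_in())"
```

```text
the job is handed in; nothing more can be done
None
```

The template is on both pins and flush on the pads, the latch is shut over its end, and the job is handed in at about 16.5 s on the robot clock. The hand-in gave no verdict.

- **Placing:** I gripped the template by its fin and lined its holes up with the pins, which I located by camera at about fixture x = +7.5 mm. It went down in small steps with no resistance until the pads. There the wrist force changed by about 7 N at the expected flush height, and I let go.
- **Latch:** I pushed the knob with shut fingers, first along -y and then along -x. The tool stopped advancing and the force rose to about 9 N, which I took as the stop.
- **Last checks:** The knob measured at fixture (0.9, 84.8) mm, a latch angle of about 1.55 rad. The plate top read 36 to 38 mm against 38 nominal, and pins showed in both holes (the near one seen before the latch closed). The tin and hammer head looked undisturbed in the last crop. I did not measure the other bystanders again, but the arm never worked close to them at low height. The robot was clear of everything.
- **Disagreements:** The two cameras differ by about 4 mm in absolute position, but the template-to-fixture offset agreed to 0.5 mm between them. The depth readings suggest a plate slope of about 0.01 rad. That is within the 0.03 limit and probably camera error.

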